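Snap the flip lens down over the green circuit board

ROBOT

A 6-joint arm with a two-finger parallel gripper is mounted at the origin on the work surface. World frame = base frame: x ahead of the robot, y to its left, z up, the work surface at z = 0. Lengths are in mm, angles in rad, forces in N, time in s.
With the tool pointing down it reaches from about 350 to 850 mm from the base axis. Payload 8.1 kg.
Tool frame: the origin (TCP) lies at the very end of the fingers, on their centre line; the grasp point (between the pads) lies 19 mm behind it; z points along the fingers, y is the line along which they close (so a half turn about z gives the same grasp; the last joint's range is limited). The gripper opens to 85 mm and grips with 20 to 120 N. Pads are 22 mm wide; open, the fingers measure 114 mm over their backs; the gripper's body (76 mm by 85 mm) begins 54 mm behind the grasp point. The pads swing forward as they close: fully open they stand 13 mm farther back than shut.
Start: joints at [-1.203, 0.13, 1.488, -0, 1.523, -0.085], TCP at [262.511, -539.531, 208.192] pointing down, gripper open.
Joint ranges: [-2.96, 2.96], [-0.89, 2.26], [0.02, 2.5], [-1.34, 4.48], [0, 2.73], [-2.66, 2.66]. Speed limits (rad/s): [2.39, 2.39, 2.79, 3.14, 3.14, 3.14].

INTERFACE

Orientations are given as a rotation vector (axis times angle).
In Python, from station import sense, capture, camera_model, close_job, masks_of gives the robot as it stands.
- The arm moves only by the shell command python3 -m crank 'ROWS' [OPENING] [FORCE]. ROWS is JSON, one flat list of numbers, 6 for each row, row after row: the shift along the tool's x, y, z in mm, then the turn, a rotation vector about the tool's x, y, z in rad. In form: [dx, dy, dz, wx, wy, wz, dx, dy, dz, wx, wy, wz, ...]. A call has 1 to 20 rows; each row shifts and turns the commanded pose from where the row before left it, along the tool's axes as they then stand; what a row does not reach is not made up. A row lasts 1/12 s, in which the tool goes at most 41.7 mm and 7.16 degrees, less where a joint would pass 70% of its speed; a pose out of reach is approached as far as the arm can. A call with a gripper value outside its range is refused whole. OPENING is the finger opening in mm, from 0 to 85.4, set as the call begins (- or left out, the last holds). The fingers move at their own pace and stop on an object; FORCE is the grip in N (left out, the last holds). Time passes only in rows, so rows that do not move let the fingers close. It gives the time, the measured TCP pose, the force, the opening and the grip force at its end, in the units of the state.
- sense(): the state, without advancing time (a new reading comes with each control period).
- capture(name): name is "scene" or "top" or "wrist"; returns (picture, depth): 420x560x3 uint8, blue, green, red; 420x560 float32, mm along the optical axis (not along the pixel's ray), 0 where there is no reading.
- camera_model(name): a dict with "fx", "fy", "cx", "cy" (pixels), "rvec" (rotation vector, rad) and "tvec" (3), from world to camera coordinates, as OpenCV has them; the wrist camera has in their place "hand_eye" (4x4, takes a point from camera to tool coordinates, whose origin is the TCP and whose axes are the flange's). Camera axes: x right, y down, z forward; pixel columns grow to the right and rows downward; lengths in mm; the calibration is good to about 2 mm. The wrist camera is an equidistant fisheye: a pixel r from the principal point sees the ray r / f radians off the axis. A picture is of the moment at which its call begins: read the wrist's pose just before it. camera_model takes no time and is no camera call.
- close_job(): hands the job in; it is judged then, once.
Trained networks look in the newest picture that a camera, given by its name, has taken for a name from the list of things; names that differ only in an ending like _2 or _b are one class to them, and where a whole thing is asked for, a point or a joint stands for the part that bears it (a point fixed in the world has none). Each returns a list of dicts, best first, with "score" (0 to 1); they miss things now and then, are a little off and sometimes report something else, mostly with a low value. They report only what shows in the picture. A call takes as long as a camera call.
- masks_of(target, camera): "pixels" (420x560 bool, what is visible of it) and "box" ([left, top, width, height] in pixels, round what is visible of it).
The state is a dict: "t": time; "qpos": joint angles; "joint_vel": joint speeds; "tau": joint torques, N m; "tool_pos": TCP position; "orientation": TCP orientation; "wrist_force": force on the tool from outside, world axes, zero at the start; "wrist_torque": the same for the moment, N m; "width": finger opening in mm; "finger_force": force on a finger pad.
Only numpy, scipy, OpenCV 4.12 (cv2) and the standard library are available. Lean on these libraries where they do the work, as an engineer would, in place of code of your own. Each camera call takes 0.05 s, during which the arm holds its last target. There are 200 camera calls.

TASK

Two board holders with flip-up magnifier lenses stand on the repair bench, one carrying a green circuit board, the other a brown one. Tip the lens of the green board's holder over its snap point so that it springs down and lies level over the green board. Leave the other lens standing up and do not shift the orange multimeter.

Things in the scene. Friction and masses are not known exactly. Their poses are not given: they have to be found in the camera images.
- green_lens (a joint): Hinge of the lens over the green board. 0 = standing up, leaning 20 degrees back past vertical, away from its board (start); 1.92 rad = level over the board, at its stop. Over-centre spring: below about 0.57 rad it springs back to 0, beyond that on to 1.92 by itself. Takes 2 to 2.5 N at the tab to start it. Hinge axis level, 55 mm above the bench; nothing stands behind the raised lens.
- green_tab (a point): Centre of the orange tab at the free end of that lens, 119 mm from the hinge, 167 mm above the bench at the start. Tab: plate 32 mm wide, 5 mm thick, 100 to 134 mm from the hinge; between lies the round lens, 88 mm over its rim. Frame turns with the lens: z from hinge to tab, y along the hinge, x out of the face that comes down on the board: push the back (-x) face towards +x.
- green_holder: Holder with the green board, fixed to the bench: grey base 150 x 120 x 12 mm (x, y, z), origin at the centre of its underside; board 90 x 78 mm, top 25 mm above the bench. Lens hinged at x = -65 mm between two steel cheeks 65 mm high; it flips towards +x. A rest post 51 mm high stands at x = +62 mm.
- brown_lens (a joint): Hinge of the lens on the other, otherwise alike, holder, the one with the brown board. Same values; it starts at 0, standing up, and must stay so.
- brown_tab (a point): Centre of the orange tab of the brown holder's lens; same sizes and axes as green_tab.
- multimeter: Orange multimeter lying loose on its back, 85 x 150 x 38 mm (x, y, z; dial up to 48 mm), 0.3 to 0.55 kg; origin at the centre of its underside. Not to be shifted. It lies beyond the holders as seen from the robot; a red screwdriver lies further left, and an 85 mm high jar with a red lid stands further right.

How it is judged (in metres and radians):
At the end, for the whole second after the job is handed in: The green board's lens lies at rest within 10 degrees of level over its board, the other lens still stands up (within 10 degrees of its start), and the multimeter is within 20 mm of where it was (value of joint green_lens above 1.75 rad and velocity of joint green_lens between -0.1 and 0.1 rad/s and value of joint brown_lens below 0.17 rad and distance of multimeter from where it was at the start of the episode below 0.02 m); the robot touches nothing.
It fails at once if the brown board's lens is tipped by more than 17 degrees (value of joint brown_lens above 0.3 rad).
It fails at once if the multimeter is shifted by more than 20 mm (distance of multimeter from where it was at the start of the episode above 0.02 m).
It also fails if it takes over 29 s, if anything falls off the work surface, if the arm or the gripper's body presses on something with over 40 N, if the wrist force passes 120 N, or if a joint passes its speed limit or range.

## Working session

There is one attempt and no reset: what is moved stays moved. The work goes in short steps, Python scripts to look and compute and a shell command to move; the robot and the scene stay as the last step left them, time stands still between calls to the robot, and variables do not carry over. Pictures are saved under pics/ and viewed, at most 10 in all, crops included, and the job is handed in when it is done.

```bash
mkdir -p pics
cat > h.py <<'E'
import numpy as np, cv2
from station import *
def world(cam,depth,mask):
    m=camera_model(cam);R=cv2.Rodrigues(np.array(m["rvec"],float))[0];t=np.array(m["tvec"],float).ravel()
    v,u=np.nonzero(mask&(depth>0));z=depth[v,u]
    P=np.c_[(u-m["cx"])/m["fx"]*z,(v-m["cy"])/m["fy"]*z,z]
    return (P-t)@R
E
python3 - <<'E'
from h import *
s=sense();print(s["t"],s["tool_pos"],s["orientation"])
ims=[]
for c in ("scene","top"):
    im,d=capture(c);ims.append(im)
    for n in ("green_holder","green_lens","brown_lens","green_tab","brown_tab","multimeter"):
        for r in masks_of(n,c)[:3]:
            P=world(c,d,r["pixels"])
            if len(P): print(c,n,round(r["score"],2),r["box"],np.median(P,0).round(),np.percentile(P,2,0).round(),np.percentile(P,98,0).round())
    cv2.imwrite(f"pics/{c}.png",im)
E
```

```text
0.0 [ 262.30918663 -538.98469074  207.16400232] [-3.05967194e+00 -7.04803127e-01  4.02301392e-04]
scene green_holder 0.93 [138.8, 213.8, 87.1, 74.0] [ 483. -164.   24.] [ 388. -211.    3.] [565. -97. 165.]
scene green_lens 0.86 [195.1, 214.2, 23.5, 42.0] [ 548. -157.  117.] [ 524. -193.   55.] [ 570. -118.  180.]
scene brown_lens 0.58 [306.5, 142.6, 29.0, 36.2] [586. 197. 116.] [558. 160.  39.] [609. 240. 179.]
scene green_tab 0.68 [193.7, 214.6, 30.3, 44.1] [ 548. -155.  116.] [ 492. -193.   11.] [ 570. -111.  180.]
scene brown_tab 0.74 [304.0, 139.6, 31.4, 45.6] [586. 195. 117.] [561. 160.  53.] [609. 239. 179.]
scene multimeter 0.88 [251.7, 279.7, 86.0, 69.5] [ 765. -152.   38.] [ 708. -219.    3.] [813. -70.  46.]
top green_holder 0.79 [307.5, 214.8, 49.3, 90.3] [ 472. -149.   22.] [ 384. -208.    2.] [560. -93. 167.]
top green_lens 0.58 [324.4, 214.7, 38.5, 30.8] [ 542. -151.  119.] [ 519. -189.   56.] [ 566. -114.  179.]
top brown_lens 0.76 [157.0, 192.9, 47.8, 36.4] [580. 202. 118.] [556. 163.  54.] [605. 240. 178.]
top green_tab 0.73 [321.2, 216.5, 39.1, 28.8] [ 542. -152.  119.] [ 519. -188.   58.] [ 565. -114.  178.]
top brown_tab 0.64 [159.4, 192.5, 45.6, 37.0] [580. 203. 117.] [554. 164.   1.] [607. 241. 179.]
top multimeter 0.66 [294.7, 129.3, 63.9, 46.3] [ 748. -138.   37.] [ 701. -209.   14.] [802. -65.  45.]
```

Run:
```python
import cv2,numpy as np
a=cv2.imread("pics/scene.png");b=cv2.imread("pics/top.png")
cv2.imwrite("pics/both.png",cv2.resize(np.hstack([a[100:400,80:440],b[80:380,120:480]]),None,fx=1.1,fy=1.1))
```

```text
(no output)
```

View pics/both.png

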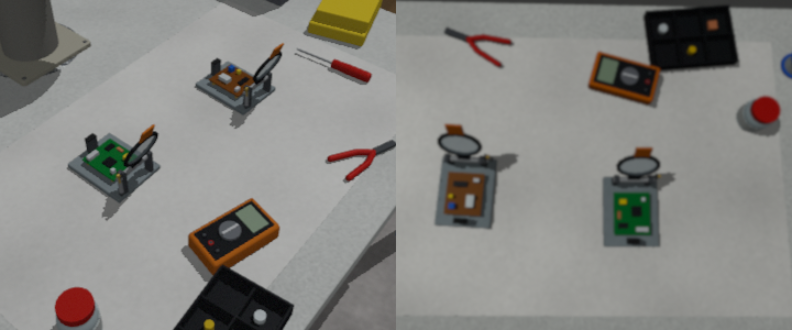

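The crop pair shows green holder right of centre in the top view (lens at about (637,165) there, raised on the far side) and the brown one at left (458,145). The green lens must be pushed from behind, back towards the robot. Next I'll find the hinge heading and the tab position.

Run:
```python
from h import *
from scipy.spatial.transform import Rotation as Ro
for c in ("top","scene"):
    im,d=capture(c)
    r=masks_of("green_holder",c)[0];P=world(c,d,r["pixels"])
    B=P[(P[:,2]>5)&(P[:,2]<32)]
    rect=cv2.minAreaRect(B[:,:2].astype(np.float32));print(c,"base",rect)
    m=masks_of("green_lens",c)[0]["pixels"];hsv=cv2.cvtColor(im,cv2.COLOR_BGR2HSV)
    o=m&(hsv[...,0]<20)&(hsv[...,1]>130)
    T=world(c,d,o);T=T[T[:,2]>145];print("tab",len(T),T.mean(0).round(1),T.min(0).round(),T.max(0).round())
    L=world(c,d,m);L=L[(L[:,2]>60)];q=L-np.median(L,0);L=L[np.abs(q).max(1)<70]
    n=np.linalg.svd(L-L.mean(0),full_matrices=False)[2][2];print("normal",n.round(3))
s=sense();print(Ro.from_rotvec(s["orientation"]).as_matrix().round(3))
```

```text
top base ((456.1206970214844, -151.31353759765625), (148.83944702148438, 120.4921646118164), 0.3761759400367737)
tab 103 [ 560.4 -151.3  167.7] [ 555. -166.  152.] [ 566. -138.  181.]
normal [-0.937  0.002  0.35 ]
scene base ((458.7379150390625, -151.8677215576172), (156.82089233398438, 123.02112579345703), 0.3397100865840912)
tab 97 [ 566.  -155.3  167.3] [ 557. -169.  147.] [ 572. -135.  183.]
normal [-0.942  0.019  0.334]
[[ 0.899  0.437  0.   ]
 [ 0.437 -0.899 -0.   ]
 [-0.     0.    -1.   ]]
```

Both cameras agree: tab at (562,-152,167), hinge along y, push towards world -x. I'll square the tool to world x and cross above, behind the lens.

```bash
python3 -m crank '[0,0,-15,0,0,0.113, 0,0,-15,0,0,0.113, 0,0,-15,0,0,0.113, 0,0,-15,0,0,0.113, 23.6,-24.2,0,0,0,0, 23.6,-24.2,0,0,0,0, 23.6,-24.2,0,0,0,0, 23.6,-24.2,0,0,0,0, 23.6,-24.2,0,0,0,0, 23.6,-24.2,0,0,0,0, 23.6,-24.2,0,0,0,0, 23.6,-24.2,0,0,0,0, 23.6,-24.2,0,0,0,0, 23.6,-24.2,0,0,0,0, 23.6,-24.2,0,0,0,0, 23.6,-24.2,0,0,0,0, 23.6,-24.2,0,0,0,0, 23.6,-24.2,0,0,0,0, 23.6,-24.2,0,0,0,0, 23.6,-24.2,0,0,0,0]' 0
```

```text
t: 2.67
tool_pos: [640.8, -150.6, 268.2]
orientation: [3.141, 0.001, 0.0]
wrist_force: [-0.2, -1.6, -0.1]
width: 0.3
finger_force: 0.0
```

```bash
python3 -m crank '[0,0,23,0,0,0, 0,0,23,0,0,0, 0,0,23,0,0,0, 0,0,23,0,0,0, 0,0,23,0,0,0, -15,0,0,0,0,0, -15,0,0,0,0,0, -12,0,0,0,0,0, -8,0,0,0,0,0, -8,0,0,0,0,0, -8,0,0,0,0,0, -8,0,0,0,0,0, -8,0,0,0,0,0, -8,0,0,0,0,0, -8,0,0,0,0,0, -8,0,0,0,0,0]'
python3 -m crank '[-8,0,0,0,0,0, -8,0,0,0,0,0, -8,0,0,0,0,0, -8,0,0,0,0,0, -8,0,0,0,0,0, 0,0,0,0,0,0, 0,0,0,0,0,0, 0,0,0,0,0,0]'
python3 - <<'E'
from h import *
for c in ("top","scene"):
    im,d=capture(c);cv2.imwrite(f"pics/{c}2.png",im)
    for n in ("green_lens","brown_lens","multimeter"):
        for r in masks_of(n,c)[:2]:
            P=world(c,d,r["pixels"]);print(c,n,round(r["score"],2),np.median(P,0).round(),np.percentile(P,98,0).round())
a=cv2.imread("pics/scene2.png");b=cv2.imread("pics/top2.png")
cv2.imwrite("pics/both2.png",cv2.resize(np.hstack([a[100:400,80:440],b[80:380,120:480]]),None,fx=1.1,fy=1.1))
E
```

```text
t: 4.0
tool_pos: [532.9, -152.1, 153.0]
orientation: [-3.142, -0.001, 0.001]
wrist_force: [1.5, 0.4, 0.7]
width: -0.3
finger_force: 0.6
t: 4.67
tool_pos: [494.0, -152.2, 153.3]
orientation: [3.141, 0.001, 0.001]
wrist_force: [0.4, 0.7, -0.6]
width: -0.3
finger_force: 0.0
top green_lens 0.53 [579. 202. 115.] [603. 241. 179.]
top green_lens 0.47 [ 476. -118.   89.] [ 490. -108.  103.]
top brown_lens 0.72 [579. 201. 114.] [604. 241. 179.]
scene green_lens 0.81 [ 466. -154.   58.] [ 528. -114.   62.]
scene brown_lens 0.76 [586. 197. 115.] [609. 366. 180.]
scene multimeter 0.88 [ 766. -153.   38.] [813. -72.  46.]
```

View pics/both2.png

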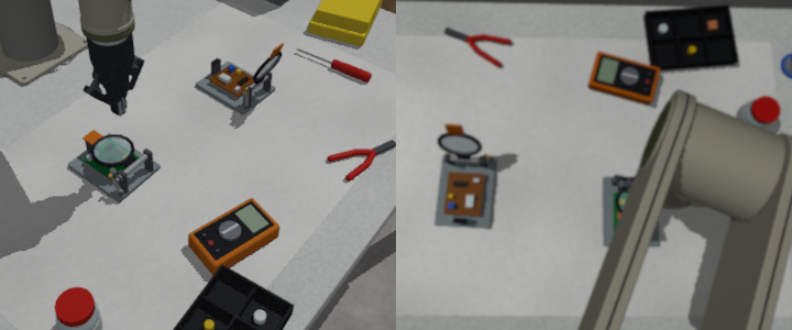

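The scene view shows the green lens lying level over its board at (113,150), at about z 58, with the brown lens still up at (267,65) and the multimeter unmoved. The gripper is clear of everything, so I'll raise it and hand in.

```bash
python3 -m crank '[0,0,-20,0,0,0, 0,0,-20,0,0,0, 0,0,-20,0,0,0, 0,0,0,0,0,0, 0,0,0,0,0,0, 0,0,0,0,0,0, 0,0,0,0,0,0]'
python3 - <<'E'
from h import *
im,d=capture("scene");r=masks_of("green_lens","scene")[0];P=world("scene",d,r["pixels"]);print(np.median(P,0),np.percentile(P,98,0))
print(close_job())
E
```

```text
t: 5.65
tool_pos: [493.2, -151.9, 211.9]
orientation: [-3.141, -0.001, 0.003]
wrist_force: [0.0, -0.2, 0.3]
width: -0.2
finger_force: 0.0
[ 466.47933787 -153.15026969   57.68379356] [ 528.46374334 -115.13969066   61.90195157]
the job is handed in; nothing more can be done
None
```

I tipped the green board's lens past its snap point and it now lies level over the board. The brown lens still stands up, the multimeter is where it was, and I handed the job in at about 6 s with the arm clear; no verdict was returned.

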